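# Re-peg the vent stay and set the fan

### The job

Set the sample cooling box to its middle airflow. Lift the holed stay bar of the vent shutter off its pin (pressing the dished pad at its other end tips it up), slide the shutter along and let the stay drop so that the second hole from its free end sits fully down over the pin. Also turn only the small inner knob of the fan control until its white line points at the long thick mark, leaving the outer ring as it is. Leave the sample cup and the dropper bottle standing where they are.

Things in the scene. Friction and masses are not known exactly. Their poses are not given: they have to be found in the camera images.
- cooler: Low teal cooling box fixed to the bench, 240 mm (its x) by 400 mm (its y, from -190 to +210) by 75 mm tall. Origin: on the bench; z up. A flat steel vent shutter slides on its top along y. The stay lies above the line x = -75 mm of the box, on the robot's side of the vent.
- shutter (a joint): Slide of the vent shutter and of the stay hinged on it, along the box's +y, 0 to 0.110 m. The stay's hinge axis (parallel to the box's x) is at y = -6 mm + this value, 113 mm above the bench. It needs about 2.5 N to slide (plus drag of 8 N per m/s) and stays where it is left.
- stay (a joint): Tilt of the steel stay bar about its hinge: 0 = level (bar centre 113 mm above the bench); grows as the holed end rises and the pad end sinks; stop at 0.30 rad. Over 0.23 rad every hole clears the pin. Let go, it drops back by its weight (about 1 N at the pad holds it up); with no hole over the pin it rests on the pin's top, tilted 0.06 rad or more.
- pad (a point): Centre of the top face of the stay's dished pad, 71 mm from the hinge towards the box's +y: a plate 50 mm (box x) by 52 mm (box y), with a 3 mm thick lip rising 9.5 mm above its face at each box-y end (46 mm free between the lips), open at the sides. Pressing it tips the holed arm up; a finger pushing on a lip slides shutter and stay. Free space below: 33 mm.
- hole1 (a point): Centre of the end hole. The stay bar is 5 mm thick and 32 mm wide; its holed arm reaches 158 mm from the hinge towards the box's -y and has 4 round 14 mm holes, at 142 (this one), 114, 86 and 58 mm from the hinge, at mid thickness.
- hole2 (a point): Centre of the stay's second hole from the free end, 114 mm from the hinge: the one to end up on the pin.
- pin: Fixed dark steel pin, 9 mm thick with a round top, upright on the box's aluminium sill bar; origin at its foot, 107.5 mm above the bench; its top is 14 mm above that, 6 mm above the level stay's top face. At the start it stands in the first, third or fourth hole from the free end. The two flat dark screw caps also on the sill are not pins.
- fan_box: Grey fan control box fixed to the bench, 130 x 130 x 60 mm; origin on the bench under its centre, z up. On its top, centred: a black outer ring (76 mm wide, top 76 mm above the bench) and the inner knob standing out of it. Marks around the ring every 0.5 rad; the long thick one lies 2.0 rad clockwise (from above) from the box's +y, the others are short and thin.
- inner_knob (a joint): Angle of the inner knob, rad, growing clockwise seen from above, 0 to 3. At 0 its white line points along the box's +y; at 2.0 it points at the long thick mark. It is a round black knob, 36 mm across, its side from 76 to 107 mm above the bench; it turns with 0.03 N m and stays where it is left.
- knob_top (a point): Centre of the inner knob's top face, 107 mm above the bench.
- outer_ring (a joint): Angle of the outer ring, rad; it must keep its starting value. It turns very easily (0.02 N m).
- ring_rim (a point): Point on the outer ring's top edge, 36 mm from its axis, in line with its small grey mark.
- sample_cup: Loose aluminium sample cup standing on the cooling box's corner, 40 mm wide, 28 mm tall; origin under its centre. Leave it.
- dropper: Loose white dropper bottle on the bench beyond the fan box, 38 mm wide, 85 mm tall; origin under its centre. Leave it.

How it is judged:
At the end, for the whole second after the job is handed in: The stay lies level and at rest (tilt under 0.03 rad) with its second hole from the free end around the pin (within 5 mm), and the inner knob's line is within 0.15 rad of the long mark (horizontal distance between hole2 and pin below 0.005 m and value of joint stay below 0.03 rad and velocity of joint stay below 0.1 rad/s and value of joint inner_knob between 1.85 and 2.15 rad); the robot touches nothing.
It fails at once if the outer ring is turned (its rim moves more than 6 mm, about 0.17 rad) (distance of ring_rim from where it was at the start of the episode above 0.006 m).
It fails at once if the sample cup is shoved or knocked over (distance of sample_cup from where it was at the start of the episode above 0.03 m or angle between sample_cup's own z axis and vertical above 0.5 rad).
It fails at once if the dropper bottle is shoved or knocked over (distance of dropper from where it was at the start of the episode above 0.03 m or angle between dropper's own z axis and vertical above 0.5 rad).
It also fails if it takes over 51 s, if anything falls off the work surface, if the arm or the gripper's body presses on something with over 40 N, if the wrist force passes 120 N, or if a joint passes its speed limit or range.

### The arm

A 6-joint arm with a two-finger parallel gripper is mounted at the origin on the work surface. World frame = base frame: x ahead of the robot, y to its left, z up, the work surface at z = 0. Lengths are in m, angles in rad, forces in N, time in s.
With the tool pointing down it reaches from about 0.35 to 0.775 m from the base axis. Payload 7.3 kg.
Tool frame: the origin (TCP) lies at the centre of the arm's flange, where the gripper is bolted on; the fingertips stand 178 mm ahead of it and the grasp point (between the pads) lies 159 mm ahead of it; z points along the fingers, y is the line along which they close (so a half turn about z gives the same grasp; the last joint's range is limited). The gripper opens to 92 mm and grips with 3 to 60 N. Pads are 19 mm wide; open, the fingers measure 130 mm over their backs; the gripper's body (75 mm by 190 mm) begins 47 mm behind the grasp point.
Start: joints at [1.111, 0.342, 1.524, -0, 1.275, -0.146], TCP at [0.162, 0.499, 0.405] pointing down, gripper open.
Joint ranges: [-2.53, 2.53], [-0.77, 2.02], [0.04, 2.7], [-1, 4.14], [0.28, 2.66], [-3.11, 3.11]. Speed limits (rad/s): [2.57, 2.57, 3.14, 3.14, 3.14, 3.14].

### API

Orientations are given as a unit quaternion [x, y, z, w].
In Python, from bench import arm gives the robot as it stands.
- The arm moves only by the shell command python3 nudge.py 'ROWS'. ROWS is a JSON list of rows, 1 to 8 of them, each an object with the fields d (a list: dx, dy, dz in shares of the most that a row can go, 1 being 62.5 mm), turn_vec (a list: a rotation vector rx, ry, rz in units of 0.1 rad), aperture (the finger opening in m); a field left out counts as zero (the opening has to be given); each row shifts and turns the commanded pose from where the row before left it, along the tool's axes as they then stand; what a row does not reach is not made up. A row lasts 1/8 s, in which the tool goes at most 0.0625 m and 0.188 rad, less where a joint would pass 70% of its speed; a pose out of reach is approached as far as the arm can. The fingers move at their own pace and stop on an object; the grip force is fixed at half the most. Time passes only in rows, so rows that do not move let the fingers close. It prints the time, the measured TCP pose, the force, the opening and the grip force at its end. Input that does not fit is refused with a message, and nothing moves.
- arm.get_state(): the state, without advancing time (a new reading comes with each control period).
- arm.snapshot(name): name is "side" or "top" or "wrist"; returns the picture (400x640x3 uint8, blue, green, red); there is no depth.
- arm.camera_params(name): a dict with "vertical_fov" (degrees; the focal length in pixels is half the picture's height over the tangent of half this angle, whatever the lens; pixels are square), "cx", "cy" (the principal point, pixels), "k1" (the pictures are not rectified: a ray, as slopes to the right and down, at radius r is drawn at 1 + k1 r^2 times it, then the intrinsics apply), "R" (3x3) and "t" (3): a world point X has camera coordinates R X + t. Camera axes: x right, y down, z forward; pixel columns grow to the right and rows downward; lengths in m; the calibration is good to about 2 mm. A picture is of the moment at which its call begins: read the wrist's pose just before it. camera_params takes no time and is no camera call; for the wrist camera it gives the pose at the moment of the call.
- arm.job_done(): hands the job in; it is judged then, once.
The state is a dict: "time_s": time; "qpos": joint angles; "qvel": joint speeds; "joint_torque": joint torques, N m; "tool_pos": TCP position; "orientation": TCP orientation; "wrist_force": force on the tool from outside, world axes, zero at the start; "wrist_torque": the same for the moment, N m; "finger_gap": finger opening in m; "finger_force": force on a finger pad.
Only numpy, scipy, OpenCV 4.12 (cv2) and the standard library are available. Lean on these libraries where they do the work, as an engineer would, in place of code of your own. Each camera call takes 0.05 s, during which the arm holds its last target. There are 200 camera calls.

## Working session

There is one attempt and no reset: what is moved stays moved. The work goes in short steps, Python scripts to look and compute and a shell command to move; the robot and the scene stay as the last step left them, time stands still between calls to the robot, and variables do not carry over. Pictures are saved under pics/ and viewed, at most 10 in all, crops included, and the job is handed in when it is done.

```bash
ls; mkdir -p pics; python3 - <<'E'
from bench import arm
import cv2
s=arm.get_state(); print(s['time_s'],s['tool_pos'],s['orientation'])
for n in ['top','side']:
    p=arm.camera_params(n); print(n,{k:p[k] for k in p})
    cv2.imwrite(f'pics/{n}0.png',arm.snapshot(n))
E
```

```text
bench.py
nudge.py
pics
0.0 [0.16196999 0.49924816 0.4040491 ] [ 1.56257664e-01  9.87716037e-01 -7.21720846e-04 -2.26103977e-04]
top {'vertical_fov': 46.15332712864576, 'cx': 317.5604961124285, 'cy': 194.2027035130091, 'k1': 0.02199656705095994, 'R': array([[ 1.28572764e-02, -9.99917321e-01,  2.05014784e-04],
       [-9.77098543e-01, -1.26074163e-02, -2.12413489e-01],
       [ 2.12398511e-01,  2.53073928e-03, -9.77179854e-01]]), 't': array([-0.08152365,  0.64039902,  0.92567088])}
side {'vertical_fov': 50.61446938046349, 'cx': 318.71125729095786, 'cy': 198.6701828966971, 'k1': -0.050697609780322866, 'R': array([[-0.80310591, -0.59582866, -0.00301643],
       [-0.43638945,  0.59163275, -0.67789006],
       [ 0.40569095, -0.54310118, -0.7351571 ]]), 't': array([0.48531531, 0.37237721, 0.60731095])}
```

View pics/top0.png

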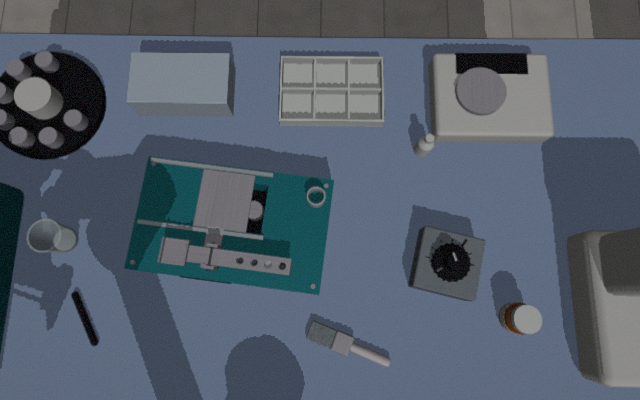

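View pics/side0.png

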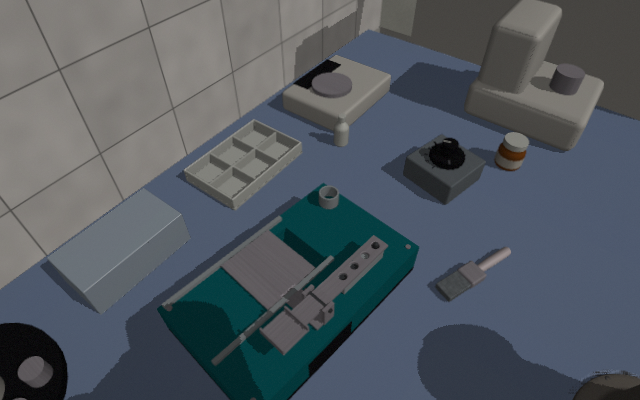

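The top view shows the pad at about (174,251), the stay running right to (288,267) and the fan knob at about (452,262). The side view shows the same things. I'll zoom in on the stay and the knob in one montage.

```bash
cat > h.py <<'E'
import numpy as np, cv2
from bench import arm
def K(p):
    f=200/np.tan(np.radians(p['vertical_fov']/2)); return f
def ray(p,uv):
    d=(np.array(uv,float)-[p['cx'],p['cy']])/K(p); s=d.copy()
    for _ in range(20): s=d/(1+p['k1']*(s@s))
    R=np.array(p['R']); return -R.T@p['t'], R.T@np.array([s[0],s[1],1])
def plane(p,uv,z):
    o,d=ray(p,uv); return o+d*(z-o[2])/d[2]
def proj(p,X):
    c=np.array(p['R'])@X+p['t']; s=c[:2]/c[2]; return s*(1+p['k1']*(s@s))*K(p)+[p['cx'],p['cy']]
def tri(rays):
    A=np.zeros((3,3));b=np.zeros(3)
    for o,d in rays:
        d=d/np.linalg.norm(d);P=np.eye(3)-np.outer(d,d);A+=P;b+=P@o
    X=np.linalg.solve(A,b); return X,[np.linalg.norm(np.cross(X-o,d/np.linalg.norm(d))) for o,d in rays]
def crop(im,x,y,w,h,k): return cv2.resize(im[y:y+h,x:x+w],None,fx=k,fy=k,interpolation=cv2.INTER_CUBIC)
E
python3 - <<'E'
from h import *
a=cv2.imread('pics/top0.png');b=cv2.imread('pics/side0.png')
r=lambda im,*c: cv2.convertScaleAbs(crop(im,*c),alpha=1.6)
m=np.vstack([np.hstack([r(a,150,225,150,60,4)]),np.hstack([r(b,255,225,150,85,4)])])
n=np.vstack([r(a,410,220,60,60,3),r(b,400,130,60,60,3),np.zeros((220,180,3),np.uint8)])
cv2.imwrite('pics/m.png',np.hstack([m,n]))
E
```

```text
(no output)
```

View pics/m.png

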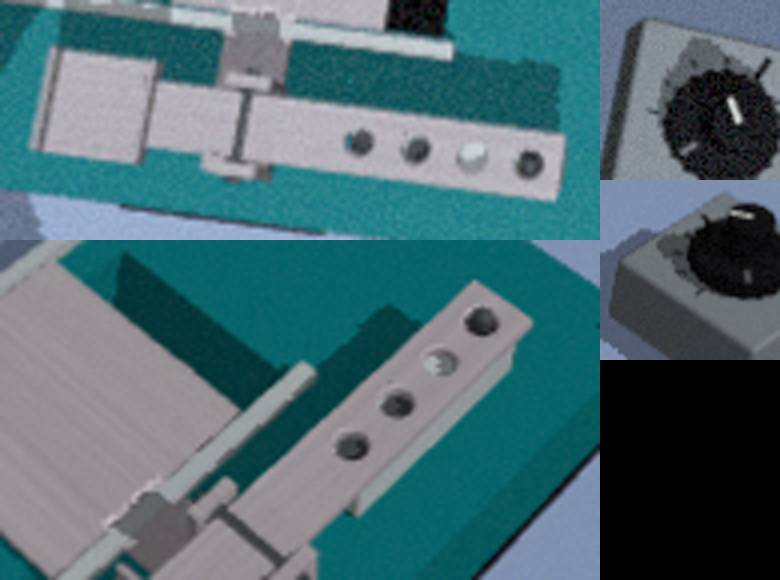

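The second hole from the right, (472,156) in the crop, shows bare aluminium. The other three are dark, so one holds the pin and the other two lie over screw caps. The knob line points up and slightly left. I'll triangulate next, and work out where the wrist camera looks.

```bash
python3 - <<'E'
from h import *
np.set_printoptions(precision=4,suppress=True)
t=arm.camera_params('top');s=arm.camera_params('side')
T={4:(240,260.5),3:(254,262.5),2:(268,264),1:(282.2,265.7)};S={4:(342.7,276.5),3:(354.5,266.2),2:(364.7,255.5),1:(375.5,245.2)}
for k in T: print(k,*tri([ray(t,T[k]),ray(s,S[k])]),plane(t,T[k],.113)[:2],plane(s,S[k],.113)[:2])
print('pad',plane(t,(173.75,252),.113))
print('line',plane(t,(452.7,252.3),.107),plane(t,(456.7,260.7),.107),'mark',plane(t,(464,242.7),.06))
for u in [(425,229),(484,237),(474,300),(411,290)]: print('fan',plane(t,u,.06))
for u in [(152,158),(333,179),(320,294),(126,267)]: print('cool',plane(t,u,.075))
w=arm.camera_params('wrist');print(w); R=np.array(w['R']);print('pos',-R.T@w['t'],'fwd',R[2])
E
```

```text
4 [0.4974 0.0775 0.11  ] [np.float64(0.0003470903063403304), np.float64(0.0003470903063404322)] [0.4969 0.0769] [0.4968 0.0792]
3 [0.4934 0.0497 0.1101] [np.float64(0.00014274400861390791), np.float64(0.00014274400861382196)] [0.4933 0.0493] [0.4923 0.0514]
2 [0.4909 0.022  0.111 ] [np.float64(6.784612742301004e-06), np.float64(6.7846127422788755e-06)] [0.4907 0.0218] [0.4903 0.0233]
1 [ 0.4874 -0.0061  0.1124] [np.float64(0.0004192025273434044), np.float64(0.00041920252734341105)] [ 0.4878 -0.0061] [ 0.4868 -0.0058]
pad [0.5119 0.2077 0.113 ]
line [ 0.519  -0.3422  0.107 ] [ 0.5026 -0.3492  0.107 ] mark [ 0.5437 -0.38    0.06  ]
fan [ 0.5714 -0.3     0.06  ]
fan [ 0.5563 -0.4223  0.06  ]
fan [ 0.4275 -0.3938  0.06  ]
fan [ 0.4455 -0.2668  0.06  ]
cool [0.7146 0.2811 0.075 ]
cool [ 0.6734 -0.1056  0.075 ]
cool [ 0.4348 -0.0808  0.075 ]
cool [0.484  0.3132 0.075 ]
{'vertical_fov': 59.003121332578196, 'cx': 315.6171628615685, 'cy': 200.9513650341839, 'k1': -0.018317597542676818, 'R': array([[ 0.3093,  0.951 , -0.0014],
       [ 0.9166, -0.2977,  0.2669],
       [ 0.2534, -0.0838, -0.9637]]), 't': array([-0.5251, -0.0342,  0.3901])}
pos [0.0949 0.5219 0.3843] fwd [ 0.2534 -0.0838 -0.9637]
```

The manual's scale: shifts go in shares of 62.5 mm and turns go in units of 0.1 rad. Converting my numbers, -0.05 m is -0.8, -0.031 m is -0.496.

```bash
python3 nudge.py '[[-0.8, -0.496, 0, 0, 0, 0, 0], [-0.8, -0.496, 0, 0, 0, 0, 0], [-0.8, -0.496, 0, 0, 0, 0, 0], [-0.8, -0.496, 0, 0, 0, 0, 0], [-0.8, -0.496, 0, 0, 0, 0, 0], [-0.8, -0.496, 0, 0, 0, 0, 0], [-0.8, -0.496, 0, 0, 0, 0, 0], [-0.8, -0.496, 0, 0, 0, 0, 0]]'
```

```text
refused: ROWS must be a list of objects, one for each row. Nothing was moved.
```

The error is about the shape of the input: a list of objects, one for each row. Fixing that and sending the same move.

```bash
python3 nudge.py '[{"d": [-0.8, -0.496, 0], "aperture": 0}, {"d": [-0.8, -0.496, 0], "aperture": 0}, {"d": [-0.8, -0.496, 0], "aperture": 0}, {"d": [-0.8, -0.496, 0], "aperture": 0}, {"d": [-0.8, -0.496, 0], "aperture": 0}, {"d": [-0.8, -0.496, 0], "aperture": 0}, {"d": [-0.8, -0.496, 0], "aperture": 0}, {"d": [-0.8, -0.496, 0], "aperture": 0}]'; python3 nudge.py '[{"d": [-0.64, -0.448, 0.32], "turn_vec": [0, 0, -1], "aperture": 0}, {"d": [0, 0, 0.32], "turn_vec": [0, 0, -0.95], "aperture": 0}, {"aperture": 0}]'; python3 - <<'E'
from h import *
np.set_printoptions(precision=4,suppress=True)
s=arm.get_state();print(s['time_s'],s['tool_pos'],s['orientation'])
p=arm.camera_params('wrist');im=arm.snapshot('wrist');cv2.imwrite('pics/w1.png',im)
np.savez('w1.npz',**{k:np.array(v) for k,v in p.items()})
cv2.imwrite('pics/w1v.png',cv2.convertScaleAbs(cv2.resize(im,(800,500),interpolation=cv2.INTER_CUBIC),alpha=1.5))
E
```

```text
time_s: 1.1
tool_pos: [0.4669, 0.1383, 0.4046]
orientation: [0.156, 0.988, 0.0, -0.0]
wrist_force: [0.7, -1.0, -0.0]
finger_gap: 0.0165
finger_force: 0.0
time_s: 1.48
tool_pos: [0.4951, 0.1005, 0.3631]
orientation: [0.06, 0.998, -0.0, -0.002]
wrist_force: [-0.0, 0.4, 0.1]
finger_gap: 0.0003
finger_force: 0.0
1.475 [0.4951 0.1005 0.3631] [ 0.0604  0.9982 -0.0002 -0.0022]
```

View pics/w1v.png

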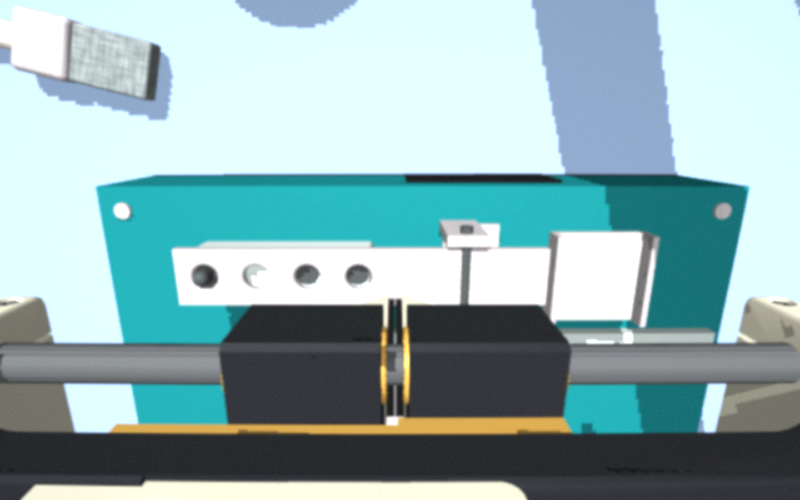

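The wrist view shows the holes at y≈275 (display pixels), x≈204, 257, 306 and 357, and the pad centred near (597,278). The 2nd hole is bright. I'll zoom in on the holes.

```bash
python3 - <<'E'
from h import *
im=cv2.imread('pics/w1.png')
a=crop(im,140,200,170,40,4.6)
g=cv2.convertScaleAbs(a,alpha=2.5)
cv2.imwrite('pics/w1h.png',np.vstack([a,g]))
E
```

```text
(no output)
```

View pics/w1h.png

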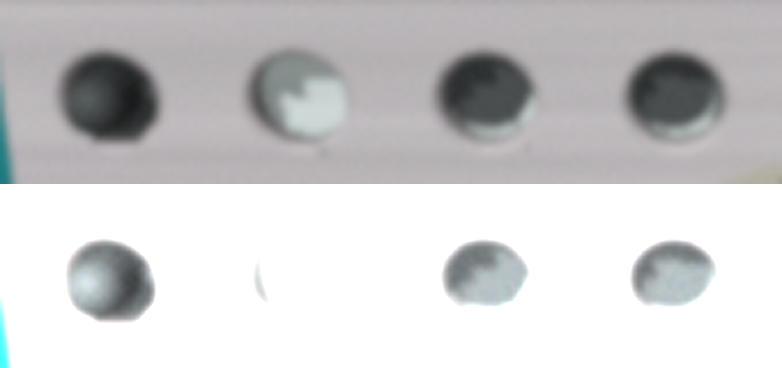

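Hole 1 clearly holds the pin, with its domed highlight. Holes 3 and 4 sit over flat caps. So the stay must move 28 mm towards box -y. Next I'll measure the pad.

```bash
python3 - <<'E'
from h import *
np.set_printoptions(precision=4,suppress=True)
t=arm.camera_params('top');s=arm.camera_params('side');w=arm.camera_params('wrist')
print('pad',*tri([ray(t,(173.75,252)),ray(w,(477.8,221.8))]),plane(w,(477.8,221.8),.113))
H=[(140+x/4.6,200+y/4.6) for x,y in [(109,97),(299,97),(486,97),(676,97)]]
T=[(282.2,265.7),(268,264),(254,262.5),(240,260.5)];S=[(375.5,245.2),(364.7,255.5),(354.5,266.2),(342.7,276.5)]
P=[]
for a,b,c in zip(H,T,S):
    X,e=tri([ray(w,a),ray(t,b),ray(s,c)]);P.append(plane(w,a,.113));print(X,e,P[-1])
d=P[3]-P[0];d/=np.linalg.norm(d);print('dir',d,'yaw',np.arctan2(-d[0],d[1]),'hinge',P[0]+.142*d,'pad',P[0]+.213*d)
E
```

```text
pad [0.5099 0.2031 0.1314] [np.float64(0.001057189129645037), np.float64(0.0010571891296451523)] [0.5169 0.2122 0.113 ]
[ 0.4884 -0.0056  0.1121] [np.float64(0.002219284564302956), np.float64(0.0006839236309001415), np.float64(0.0015469274264453205)] [ 0.49   -0.0039  0.113 ]
[0.4918 0.0228 0.1113] [np.float64(0.0024329593545526816), np.float64(0.001251728734054492), np.float64(0.0011952516450816175)] [0.4934 0.0247 0.113 ]
[0.4945 0.0507 0.1113] [np.float64(0.0031670840637566373), np.float64(0.0015689270789306198), np.float64(0.001692956619866458)] [0.4968 0.0526 0.113 ]
[0.4983 0.0788 0.1117] [np.float64(0.0030996128794094904), np.float64(0.0021174062575028767), np.float64(0.0010914721636372943)] [0.5003 0.081  0.113 ]
dir [0.1207 0.9927 0.    ] yaw -0.12101650622631833 hinge [0.5071 0.1371 0.113 ] pad [0.5157 0.2076 0.113 ]
```

To row units: -0.175 rad is -1.75.

```bash
python3 nudge.py '[{"turn_vec": [0, 0, -1.75], "aperture": 0}, {"turn_vec": [0, 0, -1.75], "aperture": 0}, {"turn_vec": [0, 0, -1.75], "aperture": 0}, {"turn_vec": [0, 0, -1.75], "aperture": 0}, {"turn_vec": [0, 0, -1.75], "aperture": 0}, {"turn_vec": [0, 0, -1.75], "aperture": 0}, {"turn_vec": [0, 0, -1.75], "aperture": 0}, {"turn_vec": [0, 0, -1.75], "aperture": 0}]'; python3 nudge.py '[{"turn_vec": [0, 0, -1.7], "aperture": 0}, {"d": [-0.832, -0.056, 0], "aperture": 0}, {"d": [-0.816, -0.056, 0], "aperture": 0}, {"d": [0, 0, 0.48], "aperture": 0}, {"d": [0, 0, 0.4], "aperture": 0}, {"aperture": 0}]'; python3 - <<'E'
from h import *
np.set_printoptions(precision=4,suppress=True)
s=arm.get_state();print(s['tool_pos'],s['orientation'])
from scipy.spatial.transform import Rotation as R
print(R.from_quat(s['orientation']).as_matrix())
im=arm.snapshot('side');cv2.imwrite('pics/s1.png',im);a=cv2.convertScaleAbs(crop(im,220,200,170,125,4),alpha=1.6);cv2.imwrite('pics/s1v.png',a)
E
```

```text
time_s: 2.52
tool_pos: [0.4951, 0.1019, 0.366]
orientation: [-0.6, 0.8, -0.0, 0.001]
wrist_force: [-0.1, 0.6, -1.5]
finger_gap: 0.0004
finger_force: 0.0
time_s: 3.28
tool_pos: [0.5139, 0.2033, 0.3092]
orientation: [-0.664, 0.748, 0.001, -0.001]
wrist_force: [0.1, 0.1, -0.4]
finger_gap: 0.0001
finger_force: 0.0
[0.5139 0.2033 0.3092] [-0.6637  0.748   0.0006 -0.0011]
[[-0.1191 -0.9929 -0.0025]
 [-0.9929  0.1191 -0.0005]
 [ 0.0008  0.0024 -1.    ]]
```

View pics/s1v.png

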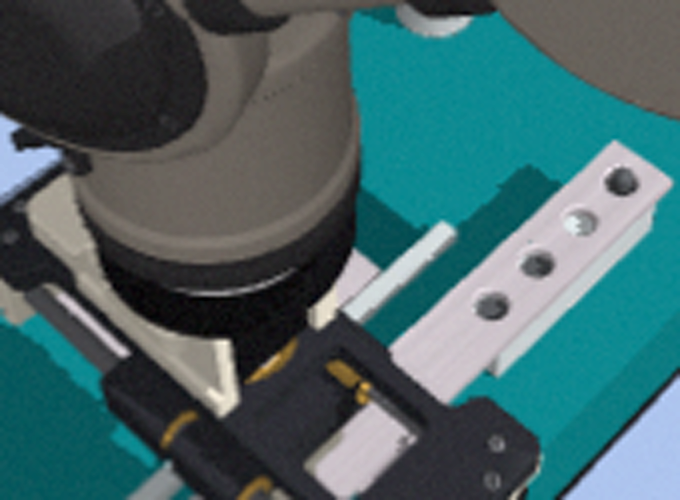

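The side view hides the pad behind the gripper, but all four holes are clear and nothing has moved. I'll descend until contact.

```bash
for i in 1; do python3 nudge.py '[{"d": [0, 0, 0.08], "aperture": 0}, {"d": [0, 0, 0.08], "aperture": 0}, {"aperture": 0}]'; done; python3 nudge.py '[{"d": [0, 0, 0.08], "aperture": 0}, {"aperture": 0}]';python3 nudge.py '[{"d": [0, 0, 0.064], "aperture": 0}, {"aperture": 0}]'; python3 - <<'E'
from h import *
im=arm.snapshot('side');cv2.imwrite('pics/s2.png',im)
a=cv2.imread('pics/s1.png')
d=cv2.absdiff(a,im)[225:300,300:400].max(2);print(d.mean(),(d>40).sum())
E
```

```text
time_s: 3.7
tool_pos: [0.5145, 0.2023, 0.2998]
orientation: [-0.663, 0.748, 0.0, -0.0]
wrist_force: [-0.1, 0.7, 0.6]
finger_gap: 0.0005
finger_force: 0.0
time_s: 3.95
tool_pos: [0.5145, 0.2024, 0.2943]
orientation: [-0.664, 0.748, 0.0, -0.0]
wrist_force: [-0.4, -0.8, -0.5]
finger_gap: 0.0008
finger_force: 0.0
time_s: 4.2
tool_pos: [0.5147, 0.2025, 0.2906]
orientation: [-0.664, 0.748, -0.0, 0.0]
wrist_force: [-0.7, -0.9, 1.7]
finger_gap: 0.0006
finger_force: 0.8
13.820666666666666 974
```

To row units: 0.005 m is 0.08, 0.004 m is 0.064.

```bash
python3 nudge.py '[{"d": [0, 0, 0.08], "aperture": 0}, {"d": [0, 0, 0.064], "aperture": 0}, {"aperture": 0}]'; python3 nudge.py '[{"d": [0.064, 0, 0], "aperture": 0}, {"d": [0.048, 0, 0], "aperture": 0}, {"aperture": 0}]'; python3 - <<'E'
from h import *
im=arm.snapshot('side');cv2.imwrite('pics/s3.png',im)
b=cv2.convertScaleAbs(crop(im,310,180,100,110,5),alpha=1.6);cv2.imwrite('pics/s3v.png',b)
E
```

```text
time_s: 4.62
tool_pos: [0.5146, 0.2024, 0.2813]
orientation: [-0.664, 0.748, 0.0, -0.0]
wrist_force: [0.4, 0.5, 0.8]
finger_gap: 0.0005
finger_force: 0.7
time_s: 5.0
tool_pos: [0.5138, 0.1953, 0.2819]
orientation: [-0.663, 0.748, -0.0, 0.0]
wrist_force: [0.1, 1.2, 2.3]
finger_gap: 0.0004
finger_force: 1.2
```

View pics/s3v.png

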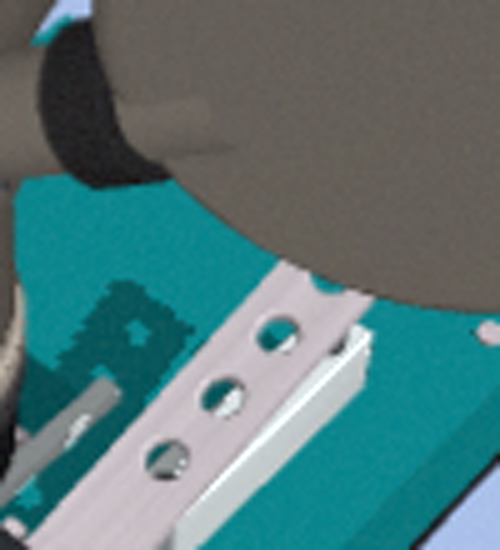

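The stay is tilted up: holes 4, 3 and 2 sit at crop (165,459), (222,397) and (278,334), and the pin dome shows below the bar near (340,340). I'll solve for tilt and slide from these.

```bash
cat > st.py <<'E'
from h import *
from scipy.optimize import least_squares
d=np.array([.1207,.9927,0]);r0={1:.142,2:.114,3:.086,4:.058}
s=arm.camera_params('side')
base={4:(342.7,276.5),3:(354.5,266.2),2:(364.7,255.5),1:(375.5,245.2)}
def fit(obs,free_t=True,hx=None):
    def f(p):
        o=[]
        for k,uv in obs.items():
            t=p[1]; X=hx+d*p[0]-d*r0[k]*np.cos(t); X=X+[0,0,r0[k]*np.sin(t)]
            o+=list(proj(s,X)-uv)
        return o
    q=least_squares(f,[0,0.1]); return q.x,np.abs(q.fun).max()
# hinge by side camera itself (level start)
H=np.mean([plane(s,base[k],.113)+d*r0[k] for k in base],0)
def tilt(obs): return fit(obs,hx=H)
E
python3 - <<'E'
from st import *
print(H,tilt(base))
print(tilt({4:(343,271.8),3:(354.4,259.4),2:(365.6,246.8)}))
E
```

```text
[0.50361632 0.1362792  0.113     ] (array([0.00034314, 0.00593461]), np.float64(0.5084912741627932))
(array([-0.00114731,  0.23549545]), np.float64(0.16186273913024252))
```

```bash
python3 nudge.py '[{"d": [0, 0, 0.0288], "aperture": 0}, {"d": [0.08, 0, 0], "aperture": 0}, {"d": [0.08, 0, 0], "aperture": 0}, {"aperture": 0}]'; python3 nudge.py '[{"d": [0.08, 0, 0], "aperture": 0}, {"d": [0.08, 0, 0], "aperture": 0}, {"aperture": 0}]';  python3 - <<'E'
from h import *
im=arm.snapshot('side');cv2.imwrite('pics/s4.png',im)
b=cv2.convertScaleAbs(crop(im,310,180,100,110,5),alpha=1.6);cv2.imwrite('pics/s4v.png',b)
E
```

```text
time_s: 5.55
tool_pos: [0.5125, 0.185, 0.2799]
orientation: [-0.663, 0.748, -0.0, -0.0]
wrist_force: [0.6, -0.8, 1.4]
finger_gap: 0.0005
finger_force: 1.0
time_s: 5.92
tool_pos: [0.5113, 0.1751, 0.2799]
orientation: [-0.663, 0.748, -0.0, -0.0]
wrist_force: [0.1, 0.1, 1.4]
finger_gap: 0.0005
finger_force: 0.9
```

View pics/s4v.png

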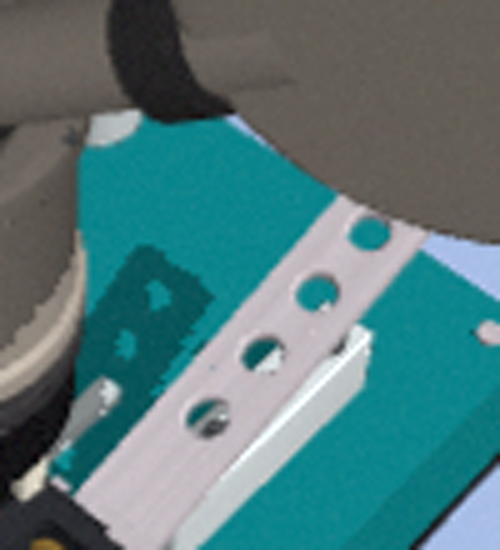

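Holes 4, 3, 2 and 1 now sit at crop (208,417), (263,354), (318,292) and (370,231). The stay is sliding the right way and staying tilted.

```bash
cat >> st.py <<'E'
def holes(im,th=95):
    g=cv2.cvtColor(im,cv2.COLOR_BGR2GRAY); b,gg,r=[im[...,i].astype(int) for i in range(3)]
    m=((r>=gg-2)&(r>60)).astype(np.uint8)*255   # pinkish bar, not grey-green/teal/dark
    c,h=cv2.findContours(m,cv2.RETR_CCOMP,cv2.CHAIN_APPROX_NONE)
    o=[]
    for k,x in enumerate(c):
        if h[0][k][3]>=0 and 10<cv2.contourArea(x)<90 and len(x)>=5:
            e=cv2.fitEllipse(x); 
            if 300<e[0][0]<410 and 200<e[0][1]<310: o.append((np.round(e[0],1),np.round(e[1],1)))
    return o
E
python3 - <<'E'
from st import *
for o in [{4:(351.6,263.4),3:(362.6,250.8),2:(373.6,238.4),1:(384,226.2)}]: print(tilt(o))
for n in ['side0','s3','s4']: print(n,holes(cv2.imread(f'pics/{n}.png')))
E
```

```text
(array([-0.02237346,  0.26602505]), np.float64(0.16338149736481))
side0 [(array([315.3, 297.3]), array([ 5.4, 29.3])), (array([342.8, 276.5]), array([7.3, 9.5])), (array([354.1, 265.9]), array([6.6, 9. ])), (array([363.7, 256. ]), array([5.6, 7.2])), (array([367.2, 254.5]), array([3.5, 5.5])), (array([375. , 245.2]), array([8. , 8.9]))]
s3 [(array([342. , 271.6]), array([7.8, 8.7])), (array([353.6, 259. ]), array([8.3, 9.3])), (array([364.8, 246.8]), array([7.8, 9.8])), (array([374.8, 236.3]), array([4.9, 8.9]))]
s4 [(array([350.7, 263.1]), array([7.9, 9.7])), (array([361.7, 250.6]), array([7.6, 9.6])), (array([372.8, 238.3]), array([ 8.2, 10.1])), (array([383.2, 226.2]), array([8. , 9.8]))]
```

To row units: 0.003 m is 0.048, 0.0025 m is 0.04.

```bash
python3 nudge.py '[{"d": [0.048, 0, 0], "aperture": 0}, {"d": [0.04, 0, 0], "aperture": 0}, {"aperture": 0}, {"aperture": 0}]'; python3 - <<'E'
from st import *
im=arm.snapshot('side');cv2.imwrite('pics/s5.png',im)
a=holes(im);print(a)
def lab(n,ks): 
    h=holes(n if not isinstance(n,str) else cv2.imread(n)); return h
print(tilt({k:x[0] for k,x in zip([4,3,2,1],a)}), tilt({k:x[0] for k,x in zip([4,3,2,1],holes(cv2.imread('pics/s4.png')))}))
b=holes(cv2.imread('pics/side0.png'));print(tilt({4:b[1][0],3:b[2][0],1:b[5][0]}))
print('pin',plane(s,(378,248.4),.119),'hole1',plane(s,b[5][0],.113))
E
```

```text
time_s: 6.48
tool_pos: [0.5107, 0.1701, 0.2799]
orientation: [-0.664, 0.748, -0.0, -0.0]
wrist_force: [0.7, 0.4, 0.4]
finger_gap: 0.0006
finger_force: 1.2
[(array([352.6, 261.2]), array([8.2, 9.2])), (array([363.5, 248.9]), array([7.8, 9.7])), (array([374.7, 236.8]), array([8.2, 9.9])), (array([384.9, 224.9]), array([8. , 9.7])), (array([397.2, 220.2]), array([3.6, 4.6]))]
(array([-0.02553499,  0.2846124 ]), np.float64(0.7111764288281961)) (array([-0.0207845 ,  0.28998726]), np.float64(0.5319849445352816))
(array([0.00075399, 0.01224945]), np.float64(0.23864648747490946))
pin [0.4780815  0.00150523 0.119     ] hole1 [ 0.48752431 -0.00533541  0.113     ]
```

To row units: -0.005 m is -0.08, -0.002 m is -0.032.

```bash
python3 nudge.py '[{"d": [0.016, 0, 0], "aperture": 0}, {"aperture": 0}, {"d": [-0.032, 0, 0], "aperture": 0}, {"d": [0, 0, -0.08], "aperture": 0}, {"d": [0, 0, -0.08], "aperture": 0}, {"d": [0, 0, -0.08], "aperture": 0}, {"d": [0, 0, -0.08], "aperture": 0}, {"aperture": 0}]'; python3 - <<'E'
from st import *
im=arm.snapshot('side');cv2.imwrite('pics/s6.png',im)
a=holes(im);print(a)
E
```

```text
time_s: 7.52
tool_pos: [0.5109, 0.1711, 0.3004]
orientation: [-0.664, 0.748, -0.0, 0.0]
wrist_force: [-0.6, 1.1, 0.3]
finger_gap: 0.0003
finger_force: 0.0
[(array([354.1, 266.2]), array([6.1, 8. ])), (array([363.6, 255.7]), array([5.1, 6.9])), (array([374.9, 245.5]), array([7.3, 8. ])), (array([384.5, 236.4]), array([6.8, 9.2]))]
```

The stay is level: hole 2 is now at (374.9,245.5), exactly where hole 1 sat on the pin at (375.0,245.2). Next is the fan box.

To row units: 0.06 m is 0.96, -0.05 m is -0.8.

```bash
python3 nudge.py '[{"d": [0, 0, -0.8], "aperture": 0}, {"d": [0, 0, -0.8], "aperture": 0}, {"d": [0.96, -0.096, 0], "aperture": 0.09}, {"d": [0.96, -0.096, 0], "aperture": 0.09}, {"d": [0.96, -0.096, 0], "aperture": 0.09}, {"d": [0.96, -0.096, 0], "aperture": 0.09}, {"d": [0.96, -0.096, 0], "aperture": 0.09}, {"d": [0.96, -0.096, 0], "aperture": 0.09}]';python3 nudge.py '[{"d": [0.88, -0.096, 0], "aperture": 0.09}, {"aperture": 0.09}, {"aperture": 0.09}]'; python3 - <<'E'
from h import *
p=arm.camera_params('wrist');im=arm.snapshot('wrist');cv2.imwrite('pics/w2.png',im)
im=arm.snapshot('side');cv2.imwrite('pics/s7.png',im);im=arm.snapshot('top');cv2.imwrite('pics/t7.png',im)
from st import holes
print(holes(cv2.imread('pics/s7.png')))
a=cv2.imread('pics/w2.png')
cv2.imwrite('pics/w2v.png',cv2.convertScaleAbs(cv2.resize(a,(800,500)),alpha=1.3))
E
```

```text
time_s: 8.57
tool_pos: [0.5098, -0.0764, 0.3982]
orientation: [-0.609, 0.79, -0.044, -0.046]
wrist_force: [0.2, -0.2, 0.2]
finger_gap: 0.0557
finger_force: 0.0
time_s: 8.95
tool_pos: [0.5081, -0.1021, 0.3994]
orientation: [-0.596, 0.799, -0.054, -0.056]
wrist_force: [-0.5, 0.7, -0.4]
finger_gap: 0.0859
finger_force: 0.0
[(array([308.4, 306.2]), array([ 2.8, 11.8])), (array([334.7, 303.9]), array([ 4. , 13.9])), (array([342.1, 298.4]), array([4. , 6.6])), (array([314.8, 285.1]), array([3.7, 5.7])), (array([329.5, 287.1]), array([ 4. , 34.5])), (array([354.1, 265.9]), array([6.4, 8.5])), (array([363.9, 255.4]), array([5.1, 7.8])), (array([374.9, 245.2]), array([7.9, 8.6])), (array([384.6, 236.3]), array([6.9, 9.3]))]
```

View pics/w2v.png

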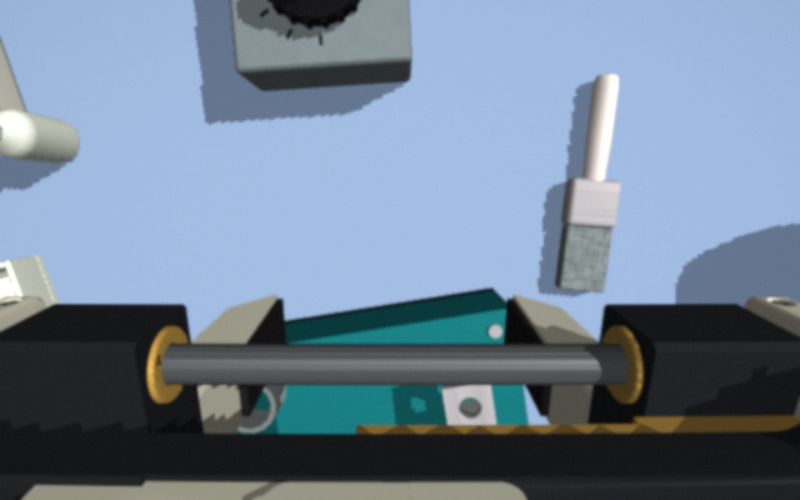

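The view shows the fan box only partly, at the top near (320,5), and the tool stopped early at y=-0.10 with a tilt. I'd guess a joint limit, so I'll check.

```bash
python3 - <<'E'
from h import *
from scipy.spatial.transform import Rotation as R
s=arm.get_state();print(np.round(s['qpos'],3));print(R.from_quat(s['orientation']).as_matrix().round(3))
E
```

```text
[-0.303  0.335  1.555 -0.164  1.234 -3.105]
[[-0.282 -0.959 -0.025]
 [-0.947  0.282 -0.154]
 [ 0.155 -0.02  -0.988]]
```

```bash
cat > go.py <<'E'
from h import *
from scipy.spatial.transform import Rotation as R
def plan(pos,xang):
    s=arm.get_state();c,n=np.cos(xang),np.sin(xang)
    Rt=np.array([[c,n,0],[n,-c,0],[0,0,-1]])
    M=R.from_quat(s['orientation']).as_matrix()
    print('pos',s['tool_pos'].round(4),'rotvec',R.from_matrix(M.T@Rt).as_rotvec().round(4),'then d',(Rt.T@(np.array(pos)-s['tool_pos'])).round(4))
E
python3 - <<'E'
from go import *
plan([.49,-.345,.40],3.02)
# knob in top/side: black blob centre; white line
for n,f in [('top','pics/t7.png'),('side','pics/s7.png')]:
    p=arm.camera_params(n);im=cv2.imread(f);c=proj(p,np.array([.5,-.345,.107])).round().astype(int);x,y=c-30
    g=im.max(2)[y:y+60,x:x+60]
    m=(g<45).astype(np.uint8);k,l,st,ce=cv2.connectedComponentsWithStats(m);i=1+st[1:,4].argmax();print(n,c,st[i],ce[i]+[x,y])
E
```

```text
pos [ 0.5081 -0.1017  0.3996] rotvec [-0.1259 -0.1147  1.4018] then d [-0.0115 -0.2437 -0.0004]
top [455 262] [   6    8   40   42 1098] [450.49180328 261.69034608]
side [451 143] [   0    0   59   52 1635] [446.46727829 135.19633028]
```

```bash
python3 nudge.py '[{"turn_vec": [-0.157, -0.143, 1.75], "aperture": 0.09}, {"turn_vec": [-0.157, -0.143, 1.75], "aperture": 0.09}, {"turn_vec": [-0.157, -0.143, 1.75], "aperture": 0.09}, {"turn_vec": [-0.157, -0.143, 1.75], "aperture": 0.09}, {"turn_vec": [-0.157, -0.143, 1.75], "aperture": 0.09}, {"turn_vec": [-0.157, -0.143, 1.75], "aperture": 0.09}, {"turn_vec": [-0.157, -0.143, 1.75], "aperture": 0.09}, {"turn_vec": [-0.157, -0.143, 1.75], "aperture": 0.09}]' >/dev/null;python3 nudge.py '[{"d": [-0.0368, -0.7792, 0], "aperture": 0.09}, {"d": [-0.0368, -0.7792, 0], "aperture": 0.09}, {"d": [-0.0368, -0.7792, 0], "aperture": 0.09}, {"d": [-0.0368, -0.7792, 0], "aperture": 0.09}, {"d": [-0.0368, -0.7792, 0], "aperture": 0.09}, {"aperture": 0.09}, {"aperture": 0.09}]'; python3 - <<'E'
from go import *
plan([.49,-.345,.40],3.02)
p=arm.camera_params('wrist');im=arm.snapshot('wrist');cv2.imwrite('pics/w3.png',im)
np.savez('w3.npz',**{k:np.array(v) for k,v in p.items()})
c=proj(p,np.array([.5,-.345,.107]));print(c,arm.get_state()['qpos'].round(3))
x,y=c.round().astype(int)-80; x=max(x,0);y=max(y,0)
print(x,y); cv2.imwrite('pics/w3v.png',cv2.convertScaleAbs(crop(im,x,y,160,120,5),alpha=1.8))
E
```

```text
time_s: 10.98
tool_pos: [0.4904, -0.3449, 0.3996]
orientation: [0.06, 0.998, 0.0, -0.0]
wrist_force: [-0.8, 0.4, 0.3]
finger_gap: 0.09
finger_force: 0.0
pos [ 0.4904 -0.3449  0.3996] rotvec [ 0.0002 -0.0005  0.001 ] then d [ 0.0003 -0.0002 -0.0004]
[316.09703001 206.60667516] [-0.74   0.483  1.316 -0.     1.343 -2.191]
236 127
```

View pics/w3v.png

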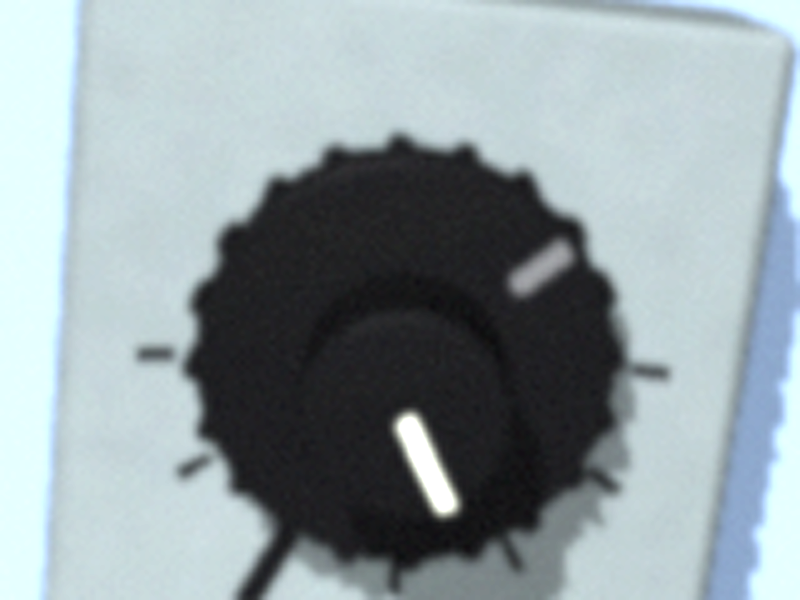

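The wrist crop shows the knob disc centre at about (405,412), the white line from (406,420) to (445,508), and the long mark from (288,538) to (243,597). Short marks lie at (652,372), (602,481), (512,555), (396,580), (193,466) and (155,353). The ring's grey mark is at (541,267).

```bash
cat > kn.py <<'E'
from go import *
def white(im,p):
    c=proj(p,np.array([.5,-.345,.107])).astype(int)
    m=np.zeros(im.shape[:2],np.uint8);w=24
    sl=np.s_[c[1]-w:c[1]+w,c[0]-w:c[0]+w]; m[sl]=(im.min(2)[sl]>120)
    k,l,st,ce=cv2.connectedComponentsWithStats(m)
    return m,l,st,ce
E
python3 - <<'E'
from kn import *
p=arm.camera_params('wrist');im=cv2.imread('pics/w3.png')
f=lambda u,z: plane(p,((u[0]+.5)/5-.5+236,(u[1]+.5)/5-.5+127),z)
k=f((405,412),.107);a=f((406,420),.107);b=f((445,508),.107)
M=np.array([f(u,.06)[:2] for u in [(652,372),(602,481),(512,555),(396,580),(267,567),(193,466),(155,353)]])
from scipy.optimize import least_squares
q=least_squares(lambda q:np.r_[np.linalg.norm(M-q[:2],axis=1)-q[2]],[.5,-.345,.045]);c=q.x[:2];print('c',q.x,q.fun.round(4),'knob',k,'line',a,b)
an=lambda v:-np.arctan2(v[1],v[0])
ma=np.array([an(m-c) for m in M]);print('marks cw',np.unwrap(ma)-ma[0])
print('line vs marks: dir',an(b-a)-ma[0],an(b[:2]-c)-ma[0],an(b-k)-ma[0])
# top view check
t=arm.camera_params('top')
T=plane(t,(450.5,261.7),.076);print('top ring',T)
for z in(.107,): print(plane(t,(452.7,252.3),z),plane(t,(456.7,260.7),z))
s=arm.camera_params('side')
m,l,st,ce=white(im,p);print(st,ce)
for n in ['top','side']:
    m,l,st,ce=white(cv2.imread(f'pics/{n}0.png'),arm.camera_params(n));print(n,st,ce)
E
```

```text
c [ 0.50524213 -0.34558704  0.04640867] [ 0.001  -0.0005 -0.0009 -0.0012  0.0033 -0.0012 -0.0005] knob [ 0.5022907  -0.34446264  0.107     ] line [ 0.50364963 -0.34446331  0.107     ] [ 0.51938069 -0.33991756  0.107     ]
marks cw [0.         0.5040927  1.00634715 1.5201433  2.04820296 2.56755248
 3.08229209]
line vs marks: dir 1.1003373134053613 1.0002778228938478 1.1217078031508652
top ring [ 0.50277942 -0.34558544  0.076     ]
[ 0.5189582  -0.34215113  0.107     ] [ 0.5025793  -0.34918172  0.107     ]
[[     0      0    640    400 255917]
 [   316    210     11     19     83]] [[319.49959948 199.49361707]
 [320.73493976 219.18072289]]
top [[     0      0    640    400 255992]
 [   453    253      3      7      8]] [[319.49579284 199.49824213]
 [454.125      255.75      ]]
side [[     0      0    640    400 256000]] [[319.5 199.5]]
```

```bash
cat >> kn.py <<'E'
def line_angle(im,p):
    m,l,st,ce=white(im,p);i=1+st[1:,4].argmax();ys,xs=np.where(l==i)
    vx,vy,x0,y0=cv2.fitLine(np.c_[xs,ys].astype(np.float32),cv2.DIST_L2,0,.01,.01).ravel()
    a=plane(p,(x0-8*vx,y0-8*vy),.107);b=plane(p,(x0+8*vx,y0+8*vy),.107);c=plane(p,ce[i],.107)
    d=(b-a)[:2]; d=d*np.sign(d@(c[:2]-np.array([.5023,-.3450])))
    return -np.arctan2(d[1],d[0]),c
E
python3 - <<'E'
from kn import *
from scipy.optimize import least_squares
p=arm.camera_params('wrist');im=cv2.imread('pics/w3.png')
f=lambda u,z: plane(p,((u[0]+.5)/5-.5+236,(u[1]+.5)/5-.5+127),z)
M=np.array([f(u,.06)[:2] for u in [(652,372),(602,481),(512,555),(396,580),(267,567),(193,466),(155,353)]])
A=np.arange(7)*.5
def g(q):
    th=-(q[2]+A); v=M-q[:2]; return v[:,0]*-np.sin(th)+v[:,1]*np.cos(th)
q=least_squares(g,[.505,-.345,-1.5]);print(q.x,q.fun.round(4))
la,c=line_angle(im,p);print('line',la,c,'joint',la-q.x[2], 'box0 nominal')
t=arm.camera_params('top');print(tri([ray(t,(454.1,255.75)),ray(p,(320.73,219.18))]))
E
```

```text
[ 0.50354374 -0.34444016 -1.33841966] [ 0.0001 -0.0002  0.      0.0002 -0.0001  0.      0.    ]
line -0.30457753545514943 [ 0.51127645 -0.34215647  0.107     ] joint 1.0338421279975358 box0 nominal
(array([ 0.51110717, -0.34282932,  0.11018326]), [np.float64(0.0011239910617716893), np.float64(0.0011239910617715934)])
```

The manual's scale: shifts go in shares of 62.5 mm and turns go in units of 0.1 rad. Converting my numbers, 0.03 m is 0.48, 0.045 m is 0.72.

```bash
python3 nudge.py '[{"d": [-0.2, 0.0256, 0.48], "aperture": 0.09}, {"d": [0, 0, 0.72], "aperture": 0.09}, {"d": [0, 0, 0.64], "aperture": 0.09}, {"d": [0, 0, 0.3776], "aperture": 0.09}, {"aperture": 0.09}, {"aperture": 0.045}, {"aperture": 0.045}, {"aperture": 0.045}]'; python3 nudge.py '[{"aperture": 0.03}, {"aperture": 0.02}, {"aperture": 0.02}, {"aperture": 0.02}]'
```

```text
time_s: 12.02
tool_pos: [0.5029, -0.3456, 0.2623]
orientation: [0.06, 0.998, -0.001, 0.001]
wrist_force: [-0.6, 0.2, 0.6]
finger_gap: 0.0645
finger_force: 0.0
time_s: 12.52
tool_pos: [0.5028, -0.3455, 0.2613]
orientation: [0.06, 0.998, -0.0, -0.0]
wrist_force: [0.2, 1.3, 1.0]
finger_gap: 0.0356
finger_force: 30.0
```

Gripped: the gap is 35.6 mm against the 36 mm knob, with almost no side force. I'll turn 0.955 rad clockwise.

To row units: 0.16 rad is 1.6.

```bash
python3 nudge.py '[{"turn_vec": [0, 0, 1.6], "aperture": 0.02}, {"turn_vec": [0, 0, 1.6], "aperture": 0.02}, {"turn_vec": [0, 0, 1.6], "aperture": 0.02}, {"turn_vec": [0, 0, 1.6], "aperture": 0.02}, {"turn_vec": [0, 0, 1.6], "aperture": 0.02}, {"turn_vec": [0, 0, 1.55], "aperture": 0.02}, {"aperture": 0.02}, {"aperture": 0.02}]'; python3 nudge.py '[{"aperture": 0.09}, {"aperture": 0.09}, {"aperture": 0.09}, {"aperture": 0.09}, {"aperture": 0.09}, {"d": [0, 0, -0.64], "aperture": 0.09}, {"d": [0, 0, -0.8], "aperture": 0.09}, {"d": [0, 0, -0.768], "aperture": 0.09}]'; python3 nudge.py '[{"aperture": 0.09}, {"aperture": 0.09}]'; python3 - <<'E'
from kn import *
p=arm.camera_params('wrist');im=arm.snapshot('wrist');cv2.imwrite('pics/w4.png',im)
la,c=line_angle(im,p);print('line',la,c,'joint',la+1.3384)
# grey ring mark in w3 / w4 : mid-grey blob on ring
for n,P in [('w3',np.load('w3.npz')),('w4',p)]:
    I=cv2.imread(f'pics/{n}.png').min(2)
    for z in [.076]:
        o=[]
        ctr=proj(P,np.array([.503,-.345,.076]));
        k,l,st,ce=cv2.connectedComponentsWithStats((I>70).astype(np.uint8))
        for i in range(1,k):
            X=plane(P,ce[i],z);r=np.hypot(*(X[:2]-[.503,-.345]))
            if 15<st[i,4]<150 and r<.045:o.append((st[i,4],X.round(4),round(r,4)))
        print(n,o)
from st import holes
print(holes(arm.snapshot('side'))[-4:])
cv2.imwrite('pics/t9.png',arm.snapshot('top'))
E
```

```text
time_s: 13.52
tool_pos: [0.5024, -0.346, 0.2613]
orientation: [0.511, 0.859, -0.001, 0.0]
wrist_force: [-3.8, -3.3, 1.0]
finger_gap: 0.0352
finger_force: 30.0
time_s: 14.52
tool_pos: [0.5027, -0.3454, 0.4008]
orientation: [0.512, 0.859, -0.0, 0.0]
wrist_force: [-0.5, -0.4, -0.1]
finger_gap: 0.0899
finger_force: 0.0
time_s: 14.78
tool_pos: [0.5026, -0.3453, 0.3987]
orientation: [0.512, 0.859, -0.0, -0.0]
wrist_force: [-0.6, -0.1, -0.1]
finger_gap: 0.0901
finger_force: 0.0
line 0.6353037206054972 [ 0.50972175 -0.35023318  0.107     ] joint 1.9737037206054973
w3 [(np.int32(45), array([ 0.488 , -0.3189,  0.076 ]), np.float64(0.0301)), (np.int32(124), array([ 0.5215, -0.3433,  0.076 ]), np.float64(0.0186))]
w4 [(np.int32(53), array([ 0.4878, -0.3194,  0.076 ]), np.float64(0.0298)), (np.int32(130), array([ 0.5144, -0.3581,  0.076 ]), np.float64(0.0174))]
[(array([354.2, 265.9]), array([6.3, 8.8])), (array([364.1, 255.5]), array([6.2, 7.5])), (array([375. , 245.2]), array([7.8, 9. ])), (array([384.6, 236.3]), array([7.1, 9.3]))]
```

The knob reads about 1.97 and the ring mark moved only 0.5 mm. As an independent check, I'll find the long mark directly in the new picture.

```bash
python3 - <<'E'
from kn import *
p=arm.camera_params('wrist');im=cv2.imread('pics/w4.png').max(2)
ys,xs=np.mgrid[100:330,200:440];pts=np.c_[xs.ravel(),ys.ravel()]
X=np.array([plane(p,u,.06)[:2] for u in pts]);C=np.array([.5035,-.3444])
r=np.hypot(*(X-C).T);a=-np.arctan2(X[:,1]-C[1],X[:,0]-C[0])
k=(r>.047)&(r<.056)&(im[pts[:,1],pts[:,0]]<50)
print(np.histogram(a[k],bins=np.arange(-2,2.6,.2)))
q=k&(abs(a-.66)<.25);print(q.sum(),np.median(a[q]),r[q].max(),X[q].mean(0))
v=cv2.fitLine(X[q].astype(np.float32),cv2.DIST_L2,0,1e-4,1e-4).ravel();print('mark own dir',-np.arctan2(v[1],v[0]))
E
```

```text
(array([ 0,  0,  0,  0,  0,  2,  0,  0,  2,  0,  1,  0,  0, 31,  0,  0,  0,
        0,  0,  0,  0,  0]), array([-2.0000000e+00, -1.8000000e+00, -1.6000000e+00, -1.4000000e+00,
       -1.2000000e+00, -1.0000000e+00, -8.0000000e-01, -6.0000000e-01,
       -4.0000000e-01, -2.0000000e-01, -4.4408921e-16,  2.0000000e-01,
        4.0000000e-01,  6.0000000e-01,  8.0000000e-01,  1.0000000e+00,
        1.2000000e+00,  1.4000000e+00,  1.6000000e+00,  1.8000000e+00,
        2.0000000e+00,  2.2000000e+00,  2.4000000e+00]))
31 0.6738492582761545 0.05596918513505385 [ 0.54375827 -0.37658787]
mark own dir 0.6458576
```

The line at 0.635 agrees with the mark at 0.65–0.67, well inside the 0.15 rad tolerance. I'm handing the job in.

```bash
python3 -c "
from bench import arm
print(arm.job_done())"
```

```text
the job is handed in; nothing more can be done
None
```

I handed the job in at about 15 s of the 51 s, but the hand-in gave no verdict; by my measurements the stay lies level with its second hole over the pin, the knob line is within about 0.04 rad of the long mark, the outer ring moved about 0.5 mm, and I never touched the cup or dropper (not re-measured).

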